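Hold the grinder lid half-way to its lock

ROBOT

A 7-joint arm with a two-finger parallel gripper is mounted at the origin on the work surface. World frame = base frame: x ahead of the robot, y to its left, z up, the work surface at z = 0. Lengths are in mm, angles in rad, forces in N, time in s.
With the tool pointing down it reaches from about 400 to 925 mm from the base axis. Payload 5.6 kg.
Tool frame: the origin (TCP) lies at the very end of the fingers, on their centre line; the grasp point (between the pads) lies 19 mm behind it; y points along the fingers, x is the direction in which the jaws open and shut, and the axes are right-handed (so a half turn about y gives the same grasp; the last joint's range is limited). The gripper opens to 85 mm and grips with 20 to 120 N. Pads are 22 mm wide; open, the fingers measure 114 mm over their backs; the gripper's body (76 mm by 85 mm) begins 54 mm behind the grasp point. The pads swing forward as they close: fully open they stand 13 mm farther back than shut.
Start: joints at [-1.385, 0.468, -0.012, 1.603, 0.006, 1.071, -0.056], TCP at [147.468, 633.058, 204.79] pointing down, gripper open.
Joint ranges: [-2.53, 2.53], [-0.31, 2.02], [-1.57, 1.55], [0.28, 2.44], [-1.29, 4.43], [0.15, 1.84], [-2.92, 2.92]. Speed limits (rad/s): [2.57, 2.57, 3.14, 3.14, 3.14, 3.14, 3.14].

INTERFACE

Orientations are given as a unit quaternion [w, x, y, z].
In Python, from rig import r gives the robot as it stands. The module is installed in compiled form; this text tells all that it offers.
- The arm moves only by the tool arm_command, never from a script. Its argument "deltas" is a list of rows, each a list of 3 entries, a list of its own where there are three numbers: the finger opening in m, from 0 to 0.0854, then the shift along the tool's x, y, z in m, then the turn about the tool's y in degrees. A call has exactly 8 rows; each row shifts and turns the commanded pose from where the row before left it, along the tool's axes as they then stand; what a row does not reach is not made up. A row lasts 1/10 s, in which the tool goes at most 50 mm and 8.59 degrees, less where a joint would pass 70% of its speed; a pose out of reach is approached as far as the arm can. A call with a gripper value outside its range is refused whole. The fingers move at their own pace and stop on an object; "grip_force" is the grip in N (left out, the last holds). Time passes only in rows, so rows that do not move let the fingers close, or fill a call up. It gives the time, the measured TCP pose, the force and the opening at its end, in the units of the state.
- r.state(): the state, without advancing time (a new reading comes with each control period).
- r.snapshot(name): name is "scene" or "side" or "wrist"; returns a dict with "pixels" (400x640x3 uint8, red, green, blue), "camera_matrix" (3x3 intrinsics, pixels), "dist_coeffs" ([k1, k2, p1, p2, k3] as OpenCV has them; the pictures are not rectified), "R" (3x3) and "t" (3): a world point X has camera coordinates R X + t. Camera axes: x right, y down, z forward; pixel columns grow to the right and rows downward; lengths in mm; the calibration is good to about 2 mm. A picture is of the moment at which its call begins. There is no depth.
- r.sign_off(): hands the job in, once; it reports no verdict.
Trained networks look in a picture, given as the dict that the camera call returned (one of the last four; its "shot" number tells which), for a name from the list of things; names that differ only in an ending like _2 or _b are one class to them, and where a whole thing is asked for, a point or a joint stands for the part that bears it (a point fixed in the world has none). Each returns a list of dicts, best first, with "conf" (0 to 1); they miss things now and then, are a little off and sometimes report something else, mostly with a low value. They report only what shows in the picture. A call takes as long as a camera call.
- r.recognise(thing, picture): "bbox" ([centre column, centre row, width, height] in pixels, round what is visible of it).
The state is a dict: "t": time; "qpos": joint angles; "dq": joint speeds; "tau": joint torques, N m; "ee_pos": TCP position; "ee_rot": TCP orientation; "wrist_force": force on the tool from outside, world axes, zero at the start; "ft_torque": the same for the moment, N m; "opening": opening from 0.0 (shut) to 1.0 (fully open).
Only numpy, scipy, OpenCV 4.12 (cv2) and the standard library are available. Lean on these libraries where they do the work, as an engineer would, in place of code of your own. Each camera call takes 0.05 s, during which the arm holds its last target.

TASK

Fit the loose lid on the shop's counter grinder: lower it, lugs through the two gaps, until its rim rests on the collar, then turn it clockwise (seen from above) to the half-way ribs, so that its grip bar lines up with them, and never so far that the lock clicks. A spring turns the lid back if let go, so finish while still gripping it there: the program ends holding the lid, seated and still. Leave the jar, the cup and the tin where they stand.

Things in the scene. Friction and masses are not known exactly. Their poses are not given: they have to be found in the camera images.
- lid_grip (a point): Loose grey plastic lid, about 180 g, standing upright on the counter. The point is the centre of the upright grip bar on its top, 48 mm above the lid's underside; z up, x along the bar. The bar is 70 mm long (x), 20 mm wide (y), 40 mm tall (28 to 68 mm above the underside) and is pinched across its width. A half turn of the lid makes no difference.
- lid_seat (a point): Point on the lid's axis at the underside of its round rim, 26 mm below lid_grip, 22 mm above the lid's underside; axes as lid_grip. The rim is 86 mm in diameter and 6 mm thick, with the bar on top. Seated, this point lies at mouth.
- lid: The same lid; origin at the centre of its underside, axes as lid_grip. Below the rim is a plug 62 mm in diameter, 22 mm deep, its foot tapered to 50 mm. Two round lugs stand out from the plug in line with the bar, at +x and -x, reaching 37.5 mm from the axis, 9 mm wide, 9.5 to 15.5 mm above the underside.
- mouth (a point): Centre of the open collar on the fixed grinder, level with the collar's top, 130 mm above the counter; z up, x to the halfway_rib. Grinder: grey housing 150 (x) x 170 x 100 mm, on it a steel collar of outer diameter 92 mm with an inward lip 5 mm thick, opening 66 mm (2 mm of play round the plug), with two gaps for the lugs; under the lip a groove 80 mm in diameter.
- lug_gap (a point): One of the two opposite gaps in the collar's lip (the other across the mouth), at the collar's top, 36.5 mm from the axis, 50 degrees counter-clockwise (seen from above) from the halfway_rib; axes as mouth, not along the gap. Gaps are over 15 mm wide: about 5 degrees of play for the 9 mm lugs. The lid goes in with its bar in line with the gaps, either way round.
- halfway_rib (a point): Top of one of the two upright steel ribs outside the collar (19 mm long, 5 mm wide; the other is across the mouth), 53.5 mm from the axis; axes as mouth. The seated lid turns only clockwise from the gaps: after 50 degrees the bar is in line with the ribs (half-way), after about 80 degrees a lug meets the lock's ball catch, after 100 degrees it has clicked.
- carrier (a joint): Spring ring with two prongs inside the collar, which the lugs push round: 0 at rest, grows clockwise, rad. The lugs meet the prongs about 0.12 rad after leaving the middle of the gaps, so it reads about 0.75 with the bar in line with the ribs. The spring turns it back with 0.04 N m at 0 and 0.15 N m at half-way.
- catch (a joint): Sprung ball of the lock inside the collar, beside the black block on the collar's outside: 0 when out, in m; a passing lug pushes it outwards by up to 3 mm (about 5 N): the click.
- jam_jar: Bystander: jar, 66 mm across, 85 mm tall; origin at the centre of its underside, z up.
- cup: Bystander: white cup, 72 mm across, 80 mm tall; origin at the centre of its underside, z up.
- tin: Bystander: rectangular metal tin, 84 x 59 x 71 mm; origin at the centre of its underside, z up.

How it is judged:
By the outcome, as a careful person would: the job done as asked, in the order asked, and still so for the second after the job is handed in, while the arm keeps its last pose, push and grip.
It also fails if it takes over 43 s, if anything falls off the work surface, if the arm or the gripper's body presses on something with over 40 N, if the wrist force passes 120 N, or if a joint passes its speed limit or range.

## Working session

There is one attempt and no reset: what is moved stays moved. The work goes in short steps, Python scripts to look and compute and a tool call to move; the robot and the scene stay as the last step left them, time stands still between calls to the robot, and variables do not carry over. Pictures are saved under pics/ and viewed, and the job is handed in when it is done.

Besides the shell and the picture viewer there is one more tool, called after "Emit:" by a JSON object that holds its "name" and its "arguments", one argument or row to a line. arm_command: Moves the arm, as the interface text tells. Its arguments: {"type":"object","properties":{"deltas":{"type":"array"},"grip_force":{"type":"number"}},"required":["deltas"]}

```bash
mkdir -p pics
cat > h.py <<'E'
import numpy as np, cv2
from rig import r
def save(p,n): cv2.imwrite('pics/'+n+'.png', cv2.cvtColor(np.asarray(p["pixels"]),cv2.COLOR_RGB2BGR))
def ray(p,uv):
    K=np.array(p["camera_matrix"],float);d=np.array(p["dist_coeffs"],float)
    n=cv2.undistortPoints(np.array([[uv]],float),K,d)[0,0]
    R=np.array(p["R"]);t=np.array(p["t"]).reshape(3)
    return -R.T@t, R.T@np.array([n[0],n[1],1.])
def atz(p,uv,z):
    c,d=ray(p,uv); return c+d*(z-c[2])/d[2]
def proj(p,X):
    K=np.array(p["camera_matrix"],float);d=np.array(p["dist_coeffs"],float)
    return cv2.projectPoints(np.array(X,float).reshape(-1,1,3),cv2.Rodrigues(np.array(p["R"],float))[0],np.array(p["t"],float).reshape(3,1),K,d)[0].reshape(-1,2)
E
python3 - <<'E'
from h import *
import pickle
np.set_printoptions(precision=3,suppress=True)
s=r.state();print(s)
for n in ["scene","side","wrist"]:
    p=r.snapshot(n);save(p,n+'0');pickle.dump({k:p[k] for k in p},open(n+'0.pkl','wb'))
    c,_=ray(p,(320,200));print(n,c)
    for th in ["lid","lid_grip","mouth","halfway_rib","lug_gap","jam_jar","cup","tin"]:
        try: print(th,[(np.round(d["bbox"],1).tolist(),round(d["conf"],2)) for d in r.recognise(th,p)][:2])
        except Exception as e: print(th,e)
E
```

```text
{'t': 0.0, 'qpos': array([-1.385,  0.468, -0.012,  1.604,  0.006,  1.071, -0.056]), 'dq': array([ 0.   , -0.003, -0.002, -0.   , -0.   ,  0.002, -0.001]), 'tau': array([  0.   , -53.238,   0.021, -25.13 ,   0.011,   0.008,  -0.   ]), 'ee_pos': array([147.355, 632.438, 203.803]), 'ee_rot': array([-0.553,  0.554,  0.439, -0.44 ]), 'wrist_force': array([ 0.146, -0.216,  0.19 ]), 'ft_torque': array([-0.033,  0.045,  0.019]), 'opening': 0.9972468844636087}
scene [1087.695 -386.69   898.029]
lid [([449.1, 206.3, 31.2, 45.6], 0.67), ([354.7, 159.7, 38.0, 32.0], 0.61)]
lid_grip [([352.5, 159.7, 33.8, 31.5], 0.78)]
mouth [([218.4, 212.2, 109.4, 102.7], 0.84)]
halfway_rib [([217.6, 213.2, 105.9, 108.0], 0.95)]
lug_gap [([218.2, 215.0, 112.1, 108.7], 0.92)]
jam_jar [([372.0, 260.6, 33.6, 50.0], 0.92)]
cup [([448.4, 207.7, 33.5, 47.6], 0.84)]
tin [([260.1, 348.2, 55.9, 67.9], 0.74)]
side [  33.856 -790.383  825.131]
lid [([255.3, 210.4, 35.0, 34.4], 0.56)]
lid_grip [([255.2, 211.3, 29.9, 36.5], 0.7)]
mouth [([307.4, 297.9, 103.6, 112.5], 0.81)]
halfway_rib [([306.2, 298.5, 103.2, 106.8], 0.96)]
lug_gap [([306.9, 296.6, 101.5, 112.8], 0.68), ([252.6, 211.7, 29.9, 30.2], 0.17)]
jam_jar [([362.5, 207.8, 24.3, 39.5], 0.6)]
cup [([318.4, 172.4, 22.5, 34.3], 0.73)]
tin [([441.2, 259.1, 46.8, 43.5], 0.56)]
wrist [ 78.165 649.155 373.168]
lid []
lid_grip []
mouth []
halfway_rib []
lug_gap []
jam_jar []
cup []
tin []
```

View images.

View pics/scene0.png

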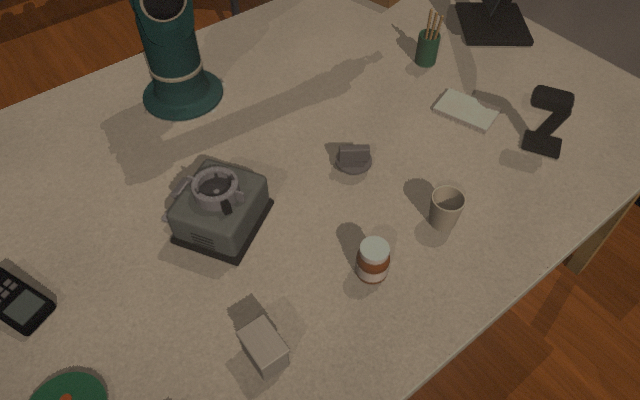

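View pics/side0.png

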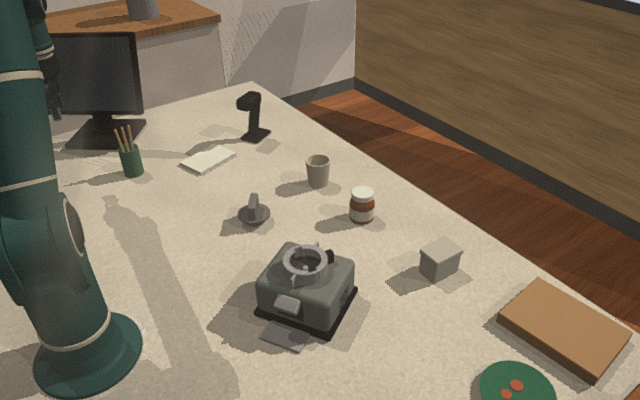

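Run:
```python
import cv2
a=cv2.imread('pics/scene0.png')
cv2.imwrite('pics/sc_g.png',cv2.resize(a[140:290,140:300],None,fx=4,fy=4,interpolation=cv2.INTER_CUBIC)[:600])
cv2.imwrite('pics/sc_l.png',cv2.resize(a[130:200,310:400],None,fx=8,fy=8,interpolation=cv2.INTER_CUBIC))
a=cv2.imread('pics/side0.png')
cv2.imwrite('pics/si_g.png',cv2.resize(a[220:370,230:390],None,fx=4,fy=4,interpolation=cv2.INTER_CUBIC))
cv2.imwrite('pics/si_l.png',cv2.resize(a[180:250,210:300],None,fx=8,fy=8,interpolation=cv2.INTER_CUBIC))
```

```text
(no output)
```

View pics/sc_g.png

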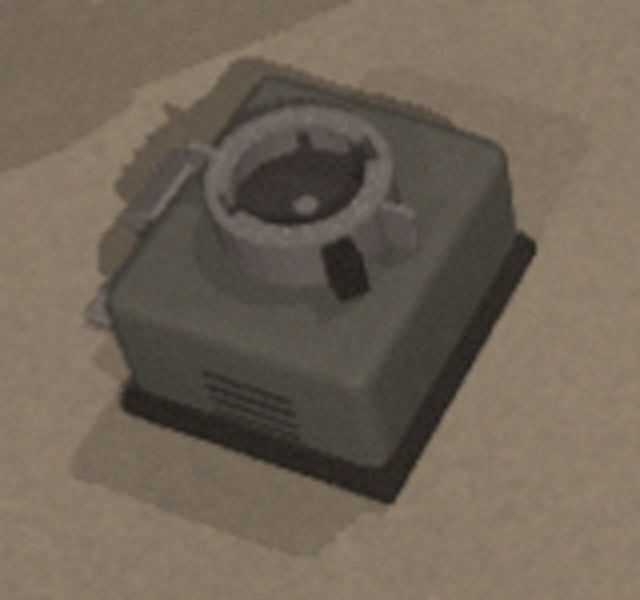

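View pics/sc_l.png

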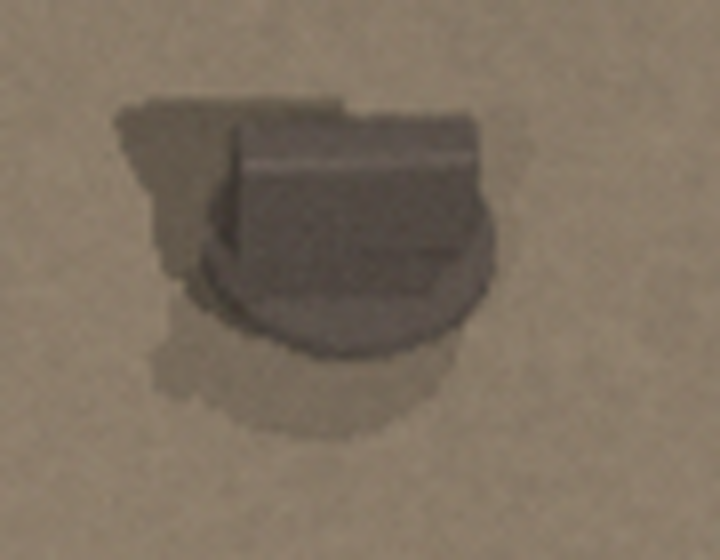

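View pics/si_g.png

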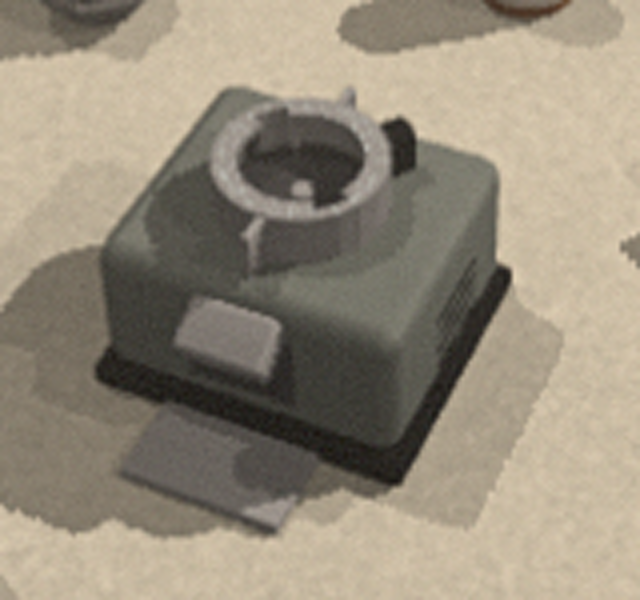

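View pics/si_l.png

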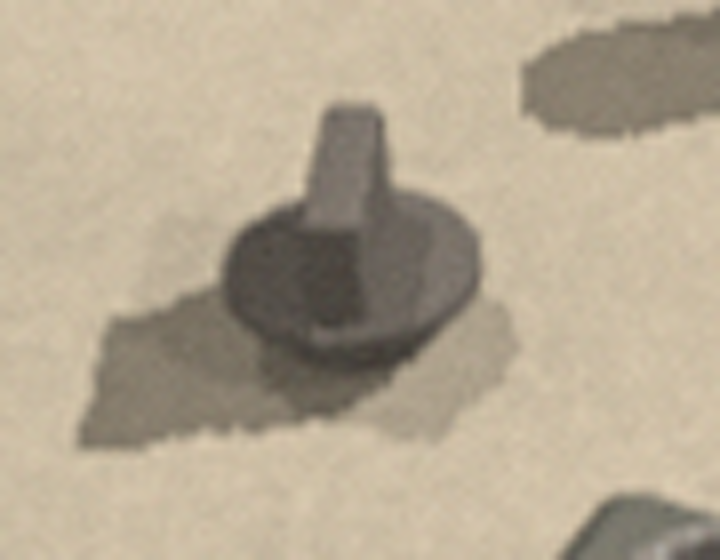

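Run:
```python
from h import *
import pickle
np.set_printoptions(precision=2,suppress=True)
A=pickle.load(open('scene0.pkl','rb'));B=pickle.load(open('side0.pkl','rb'))
def tri(a,b):
    c1,d1=ray(A,a);c2,d2=ray(B,b)
    d1/=np.linalg.norm(d1);d2/=np.linalg.norm(d2)
    s=np.linalg.lstsq(np.stack([d1,-d2],1),c2-c1,rcond=None)[0]
    p,q=c1+s[0]*d1,c2+s[1]*d2
    return (p+q)/2,np.linalg.norm(p-q)
S=lambda x,y,k,ox,oy:((x+.5)/k-.5+ox,(y+.5)/k-.5+oy)
a=S(300,181,4,140,140);b=S(301,158,4,230,220)
print('collar',tri(a,b),atz(A,a,130),atz(B,b,130))
a=S(359,140,8,310,130);b=S(345,165,8,210,180)
print('bartop',tri(a,b),atz(A,a,68),atz(B,b,68))
for e in [((241,143),(476,136))]:
    P=[atz(A,S(*x,8,310,130),68) for x in e];d=P[1]-P[0];print(P,np.linalg.norm(d),np.degrees(np.arctan2(d[1],d[0])))
e=((355,104),(332,226))
P=[atz(B,S(*x,8,210,180),68) for x in e];d=P[1]-P[0];print(P,np.linalg.norm(d),np.degrees(np.arctan2(d[1],d[0])))
# ribs: scene left rib (195,150)top?, right rib (405,212)
for nm,e,P,k,o in [('scene',((197,152),(403,210)),A,4,(140,140)),('side',((350,92),(252,225)),B,4,(230,220))]:
    Q=[atz(P,S(*x,k,*o),125) for x in e];d=Q[1]-Q[0];print(nm,Q,np.linalg.norm(d),np.degrees(np.arctan2(d[1],d[0])))
print(np.degrees(np.arctan2(tri((217,184),(306,259))[0][1],tri((217,184),(306,259))[0][0])))
W=pickle.load(open('wrist0.pkl','rb'))
print('Rw',W["R"],'t',W["t"],W["camera_matrix"])
s=r.state()
from scipy.spatial.transform import Rotation as Ro
q=s['ee_rot'];print(Ro.from_quat([q[1],q[2],q[3],q[0]]).as_matrix())
```

```text
collar (array([ 438.97, -139.41,  125.93]), np.float64(2.7544567137784006)) [ 443.46 -142.01  130.  ] [ 436.58 -141.46  130.  ]
bartop (array([488.49, 186.47,  65.99]), np.float64(0.5924997417181964)) [489.71 185.41  68.  ] [487.26 183.42  68.  ]
[array([469.94, 158.3 ,  68.  ]), array([509.03, 212.63,  68.  ])] 66.92957771001782 54.262025253797134
[array([506.7 , 212.03,  68.  ]), array([467.84, 156.55,  68.  ])] 67.73023991727133 -125.01153649558343
scene [array([ 390.72, -171.15,  125.  ]), array([ 486.65, -110.43,  125.  ])] 113.53462110222722 32.33493365323447
side [array([ 489.48, -108.72,  125.  ]), array([ 392.74, -163.42,  125.  ])] 111.13635270762056 -150.51483234343235
-17.209683295739534
Rw [[ 0.23  0.97 -0.  ]
 [ 0.94 -0.22  0.28]
 [ 0.27 -0.06 -0.96]] t [-649.72  -36.71  378.52] [[339.56   0.   313.59]
 [  0.   339.56 199.58]
 [  0.     0.     1.  ]]
[[ 0.23  0.   -0.97]
 [ 0.97  0.    0.23]
 [ 0.   -1.   -0.  ]]
```

View pics/wrist0.png

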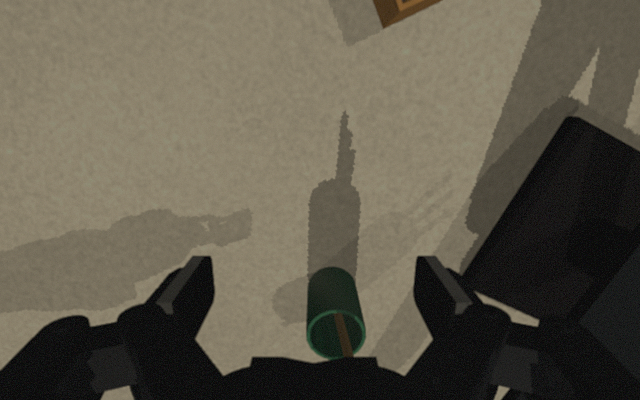

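```bash
cat >> h.py <<'E'
from scipy.spatial.transform import Rotation as Ro
def yawx(s):
    q=s['ee_rot'];M=Ro.from_quat([q[1],q[2],q[3],q[0]]).as_matrix();return np.degrees(np.arctan2(M[1,0],M[0,0])),M
def plan(tgt,yaw,n,s=None):
    """rows: shift (m) in tool axes, turn deg (about tool y = clockwise)"""
    s=s or r.state();y0,M=yawx(s);p=np.array(s['ee_pos']);d=np.array(tgt)-p
    dy=(yaw-y0+180)%360-180
    print('pos',p.round(1),'yaw',round(y0,2),'d',d.round(1),'dyaw',round(dy,2),'F',np.round(s['wrist_force'],1),'op',round(s['opening'],3),'t',s['t'])
    for i in range(n):
        a=np.radians(y0+dy*i/n);x=np.array([np.cos(a),np.sin(a)]);z=np.array([-np.sin(a),np.cos(a)])*1
        # tool z = x cross y with y=-Z : 
        zz=np.cross([x[0],x[1],0],[0,0,-1])[:2]
        st=d/n
        print([[round(st[:2]@x/1000,4),round(-st[2]/1000,4),round(st[:2]@zz/1000,4)],round(-dy/n,2)])
E
python3 - <<'E'
from h import *
import pickle
A=pickle.load(open('scene0.pkl','rb'));B=pickle.load(open('side0.pkl','rb'));W=pickle.load(open('wrist0.pkl','rb'))
print(atz(A,(426,62),0),atz(W,(335,335),90))
for z in (90,130,170): print(z,proj(A,[[147,633,z]]),proj(B,[[147,633,z]]),atz(A,(439,12),z),atz(A,(430,11),z),atz(B,(117,129),z),atz(B,(129,126),z))
plan([488,186,230],-35.5,14)
E
```

```text
[306.5336854  620.69804121   0.        ] [298.5800387  619.45990976  90.        ]
90 [[394.45116091   8.67431654]] [[ 74.81375117 161.33535976]] [239.34153059 723.35122832  90.        ] [219.55275663 706.44425245  90.        ] [308.96941247 759.93379778  90.        ] [347.31761258 756.52429937  90.        ]
130 [[396.00957657  -4.05936898]] [[ 70.76019667 149.34704853]] [281.33767799 668.40071782 130.        ] [262.52851061 652.33069046 130.        ] [293.99994305 675.57788121 130.        ] [330.26153829 672.35390066 130.        ]
170 [[397.63177671 -17.32560676]] [[ 66.6044335  136.98371102]] [323.33382538 613.45020732 170.        ] [305.50426458 598.21712847 170.        ] [279.03047363 591.22196464 170.        ] [313.205464   588.18350195 170.        ]
pos [147.5 633.1 204.8] yaw 76.89 d [ 340.5 -447.1   25.2] dyaw -112.39 F [0.4 0.6 0.3] op 0.998 t 1.35
[[np.float64(-0.0256), np.float64(-0.0018), np.float64(-0.0309)], np.float64(8.03)]
[[np.float64(-0.021), np.float64(-0.0018), np.float64(-0.0342)], np.float64(8.03)]
[[np.float64(-0.016), np.float64(-0.0018), np.float64(-0.0368)],
[... 231 characters left out ...]
p.float64(-0.0401)], np.float64(8.03)]
[[np.float64(0.006), np.float64(-0.0018), np.float64(-0.0397)], np.float64(8.03)]
[[np.float64(0.0115), np.float64(-0.0018), np.float64(-0.0385)], np.float64(8.03)]
[[np.float64(0.0167), np.float64(-0.0018), np.float64(-0.0365)], np.float64(8.03)]
[[np.float64(0.0217), np.float64(-0.0018), np.float64(-0.0338)], np.float64(8.03)]
[[np.float64(0.0262), np.float64(-0.0018), np.float64(-0.0304)], np.float64(8.03)]
[[np.float64(0.0302), np.float64(-0.0018), np.float64(-0.0265)], np.float64(8.03)]
[[np.float64(0.0336), np.float64(-0.0018), np.float64(-0.022)], np.float64(8.03)]
[[np.float64(0.0363), np.float64(-0.0018), np.float64(-0.0171)], np.float64(8.03)]
```

Emit:
{"name": "arm_command", "arguments": {
  "deltas": [
    [0.0854,[-0.0256,-0.0018,-0.0309],8.03],
    [0.0854,[-0.021,-0.0018,-0.0342],8.03],
    [0.0854,[-0.016,-0.0018,-0.0368],8.03],
    [0.0854,[-0.0107,-0.0018,-0.0387],8.03],
    [0.0854,[-0.0052,-0.0018,-0.0398],8.03],
    [0.0854,[0.0004,-0.0018,-0.0401],8.03],
    [0.0854,[0.006,-0.0018,-0.0397],8.03],
    [0.0854,[0.0115,-0.0018,-0.0385],8.03]
  ]
}}

```text
t: 2.15
ee_pos: [342.9, 376.4, 219.6]
ee_rot: [0.703, -0.703, -0.076, 0.076]
wrist_force: [-0.3, 0.5, -0.0]
opening: 1.003
```

```bash
python3 -c "
from h import *
plan([488,186,230],-35.5,6)"
```

```text
pos [342.9 376.4 219.6] yaw 12.32 d [ 145.1 -190.4   10.4] dyaw -47.82 F [-0.3  0.5 -0. ] op 1.003 t 2.15
[[np.float64(0.0169), np.float64(-0.0017), np.float64(-0.0362)], np.float64(7.97)]
[[np.float64(0.0217), np.float64(-0.0017), np.float64(-0.0335)], np.float64(7.97)]
[[np.float64(0.0261), np.float64(-0.0017), np.float64(-0.0301)], np.float64(7.97)]
[[np.float64(0.0301), np.float64(-0.0017), np.float64(-0.0262)], np.float64(7.97)]
[[np.float64(0.0334), np.float64(-0.0017), np.float64(-0.0218)], np.float64(7.97)]
[[np.float64(0.0361), np.float64(-0.0017), np.float64(-0.017)], np.float64(7.97)]
```

Emit:
{"name": "arm_command", "arguments": {
  "deltas": [
    [0.0854,[0.0169,-0.0017,-0.0362],7.97],
    [0.0854,[0.0217,-0.0017,-0.0335],7.97],
    [0.0854,[0.0261,-0.0017,-0.0301],7.97],
    [0.0854,[0.0301,-0.0017,-0.0262],7.97],
    [0.0854,[0.0334,-0.0017,-0.0218],7.97],
    [0.0854,[0.0361,-0.0017,-0.017],7.97],
    [0.0854,[0,0,0],0],
    [0.0854,[0,0,0],0]
  ]
}}

```text
t: 2.95
ee_pos: [488.5, 187.5, 229.5]
ee_rot: [0.674, -0.674, 0.214, -0.214]
wrist_force: [-0.3, -0.3, 0.1]
opening: 0.998
```

```bash
cat > snap.py <<'E'
from h import *
import pickle,sys
p=r.snapshot(sys.argv[1]);save(p,sys.argv[2]);pickle.dump(dict(p),open(sys.argv[2]+'.pkl','wb'))
s=r.state();print(s['t'],s['ee_pos'],yawx(s)[0],s['wrist_force'],s['opening'],s['qpos'].round(2))
E
python3 snap.py wrist w1
```

```text
3.0 [487.88074425 188.63997887 229.31458444] -35.10105651447691 [-0.8241131   0.37723985 -0.14809039] 1.0012378906294885 [-0.91  0.24  0.57  1.92 -0.15  1.03 -0.9 ]
```

View pics/w1.png

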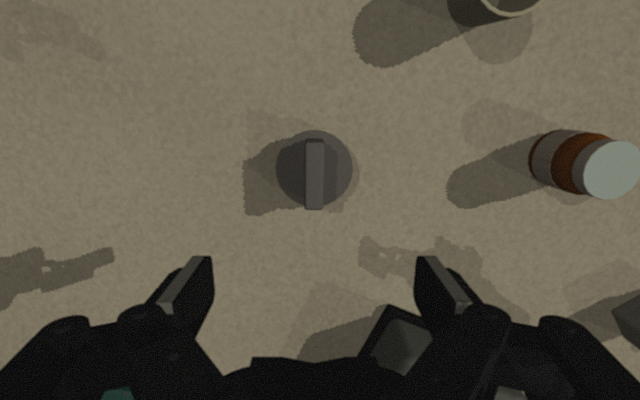

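Run:
```python
import cv2
a=cv2.imread('pics/w1.png')
b=cv2.resize(a[120:220,260:370],None,fx=6,fy=6,interpolation=cv2.INTER_CUBIC)
cv2.imwrite('pics/w1z.png',cv2.convertScaleAbs(b,alpha=2))
```

```text
(no output)
```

View pics/w1z.png

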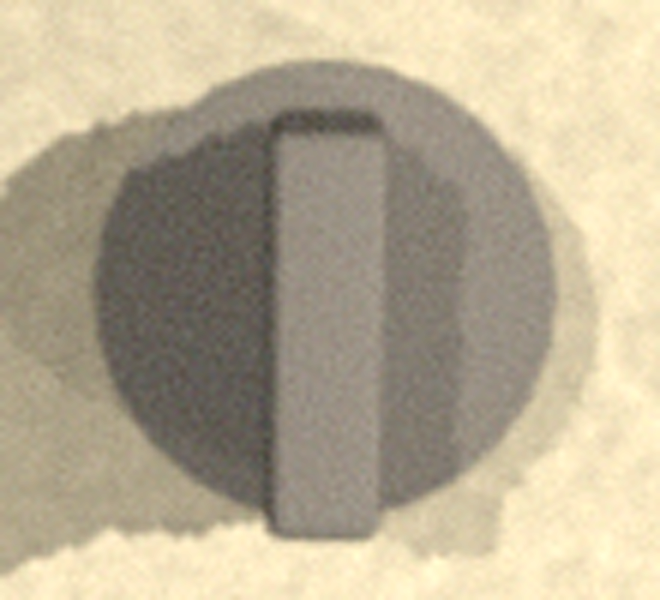

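Run:
```python
from h import *
import pickle
np.set_printoptions(precision=2,suppress=True)
W=pickle.load(open('w1.pkl','rb'))
S=lambda x,y,k=6,ox=260,oy=120:((x+.5)/k-.5+ox,(y+.5)/k-.5+oy)
c=[atz(W,S(*q),68) for q in [(275,132),(384,132),(379,537),(270,537)]]
a=(c[0]+c[1])/2;b=(c[2]+c[3])/2
d=a-b;print('ctr',(a+b)/2,'len',np.linalg.norm(d),'wid',np.linalg.norm(c[0]-c[1]),np.linalg.norm(c[2]-c[3]),'yaw',np.degrees(np.arctan2(d[1],d[0])))
L=atz(W,S(96,288),28);Rr=atz(W,S(556,288),28);print('rim',L,Rr,(L+Rr)/2,np.linalg.norm(L-Rr), atz(W,S(326,60),28),atz(W,S(326,522),28))
pts=[S(x,y) for x,y in [(96,288),(556,288),(326,60),(130,165),(522,165)]]
```

```text
ctr [488.21 186.15  68.  ] len 68.37024075357125 wid 17.519412393599644 18.53541456479149 yaw 54.14458677057639
rim [454.12 211.49  28.  ] [523.34 162.68  28.  ] [488.73 187.08  28.  ] 84.69307151930057 [512.51 220.83  28.  ] [462.73 150.18  28.  ]
```

Emit:
{"name": "arm_command", "arguments": {
  "deltas": [
    [0.0854,[0.001,0.04,-0.001],0.5],
    [0.0854,[0,0.045,0],0],
    [0.0854,[0,0.045,0],0],
    [0.0854,[0,0.035,0],0],
    [0.0854,[0,0.018,0],0],
    [0.0854,[0,0.008,0],0],
    [0.0854,[0,0.004,0],0],
    [0.0854,[0,0,0],0]
  ],
  "grip_force": 60
}}

```text
t: 3.8
ee_pos: [488.7, 187.5, 34.8]
ee_rot: [0.674, -0.673, 0.216, -0.216]
wrist_force: [-0.3, 0.2, 0.1]
opening: 1.004
```

```bash
python3 snap.py wrist w2
```

```text
3.85 [489.02933182 187.47184077  35.24145538] -35.61877672646762 [0.15180003 0.16538931 0.54590834] 0.9985545995408938 [-0.78  0.53  0.44  2.05 -0.38  0.63 -0.71]
```

View pics/w2.png

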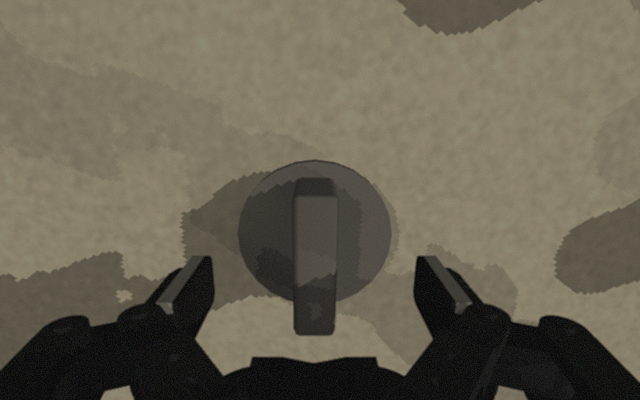

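Emit:
{"name": "arm_command", "arguments": {
  "deltas": [
    [0.0854,[0,0,-0.001],0],
    [0.01,[0,0,0],0],
    [0.01,[0,0,0],0],
    [0.01,[0,0,0],0],
    [0.01,[0,0,0],0],
    [0.01,[0,0,0],0],
    [0.01,[0,0,0],0],
    [0.01,[0,0,0],0]
  ],
  "grip_force": 60
}}

```text
t: 4.65
ee_pos: [488.0, 185.9, 34.8]
ee_rot: [0.673, -0.673, 0.217, -0.217]
wrist_force: [-2.0, -0.4, 5.1]
opening: 0.209
```

Emit:
{"name": "arm_command", "arguments": {
  "deltas": [
    [0.01,[0,0,0],0],
    [0.01,[0,-0.003,0],0],
    [0.01,[0,-0.017,0],0],
    [0.01,[0,-0.03,0],0],
    [0.01,[0,-0.04,0],0],
    [0.01,[0,-0.05,0],0],
    [0.01,[0,-0.04,0],0],
    [0.01,[0,-0.02,0],0]
  ]
}}

```text
t: 5.45
ee_pos: [489.3, 186.2, 237.9]
ee_rot: [0.674, -0.672, 0.216, -0.218]
wrist_force: [-0.2, -0.1, -2.4]
opening: 0.211
```

```bash
python3 snap.py wrist w3
```

```text
5.5 [490.34629563 186.65309123 239.67813291] -35.691001653411476 [2.36833927 0.77449689 0.27411102] 0.2061944254933039 [-0.93  0.22  0.59  1.91 -0.15  1.04 -0.9 ]
```

View pics/w3.png

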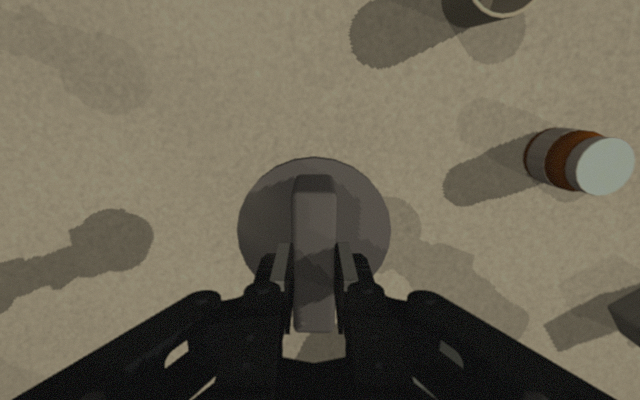

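```bash
python3 -c "
from h import *
plan([423,-250,215],-9,11)"
```

```text
pos [490.3 186.7 239.7] yaw -35.69 d [ -67.3 -436.7  -24.7] dyaw 26.69 F [2.4 0.8 0.3] op 0.206 t 5.5
[[np.float64(0.0182), np.float64(0.0022), np.float64(-0.0358)], np.float64(-2.43)]
[[np.float64(0.0167), np.float64(0.0022), np.float64(-0.0365)], np.float64(-2.43)]
[[np.float64(0.0151), np.float64(0.0022), np.float64(-0.0372)], np.float64(-2.43)]
[[np.float64(0.0135), np.float64(0.0022), np.float64(-0.0378)], np.float64(-2.43)]
[[np.float64(0.0119), np.float64(0.0022), np.float64(-0.0384)], np.float64(-2.43)]
[[np.float64(0.0103), np.float64(0.0022), np.float64(-0.0388)], np.float64(-2.43)]
[[np.float64(0.0086), np.float64(0.0022), np.float64(-0.0392)], np.float64(-2.43)]
[[np.float64(0.0069), np.float64(0.0022), np.float64(-0.0396)], np.float64(-2.43)]
[[np.float64(0.0053), np.float64(0.0022), np.float64(-0.0398)], np.float64(-2.43)]
[[np.float64(0.0036), np.float64(0.0022), np.float64(-0.04)], np.float64(-2.43)]
[[np.float64(0.0019), np.float64(0.0022), np.float64(-0.0401)], np.float64(-2.43)]
```

Emit:
{"name": "arm_command", "arguments": {
  "deltas": [
    [0.01,[0.009,0,-0.018],-2.4],
    [0.01,[0.018,0,-0.036],-2.4],
    [0.01,[0.0167,0,-0.0365],-2.4],
    [0.01,[0.0151,0,-0.0372],-2.4],
    [0.01,[0.0135,0.002,-0.0378],-2.4],
    [0.01,[0.0119,0.002,-0.0384],-2.4],
    [0.01,[0.0103,0.002,-0.0388],-2.4],
    [0.01,[0.0086,0.002,-0.0392],-2.4]
  ]
}}

```text
t: 6.3
ee_pos: [452.0, -114.7, 225.5]
ee_rot: [0.7, -0.7, 0.101, -0.1]
wrist_force: [1.1, -0.3, -1.7]
opening: 0.208
```

```bash
python3 -c "
from h import *
plan([423,-250,215],-9,4)"
```

```text
pos [ 452.  -114.7  225.5] yaw -16.36 d [ -29.  -135.3  -10.5] dyaw 7.36 F [ 1.1 -0.3 -1.7] op 0.208 t 6.3
[[np.float64(0.0026), np.float64(0.0026), np.float64(-0.0345)], np.float64(-1.84)]
[[np.float64(0.0015), np.float64(0.0026), np.float64(-0.0346)], np.float64(-1.84)]
[[np.float64(0.0003), np.float64(0.0026), np.float64(-0.0346)], np.float64(-1.84)]
[[np.float64(-0.0008), np.float64(0.0026), np.float64(-0.0346)], np.float64(-1.84)]
```

Emit:
{"name": "arm_command", "arguments": {
  "deltas": [
    [0.01,[0.0026,0.002,-0.0345],-1.8],
    [0.01,[0.0015,0.002,-0.0346],-1.8],
    [0.01,[0.0003,0.002,-0.0346],-1.8],
    [0.01,[-0.0008,0.002,-0.021],-1.8],
    [0.01,[0,0,-0.01],0],
    [0.01,[0,0,0],0],
    [0.01,[0,0,0],0],
    [0.01,[0,0,0],0]
  ]
}}

```text
t: 7.1
ee_pos: [425.2, -243.6, 218.1]
ee_rot: [0.705, -0.705, 0.057, -0.056]
wrist_force: [0.3, -0.1, -1.7]
opening: 0.207
```

```bash
python3 snap.py wrist w4
```

```text
7.15 [ 425.23448556 -243.74625948  218.24371782] -9.150235289950661 [ 0.0781607   0.24374289 -2.33888412] 0.21084342575466486 [-0.27  0.21  0.83  2.01 -0.19  0.99  0.5 ]
```

View pics/w4.png

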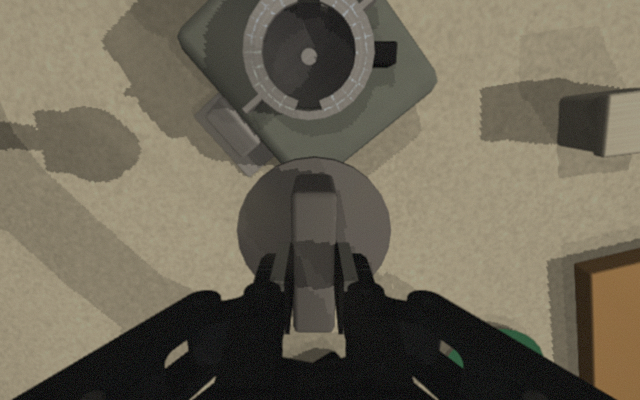

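Run:
```python
import cv2
a=cv2.imread('pics/w4.png')
b=cv2.resize(a[0:125,230:400],None,fx=4.7,fy=4.7,interpolation=cv2.INTER_CUBIC)
cv2.imwrite('pics/w4z.png',cv2.convertScaleAbs(b,alpha=1.7))
```

```text
(no output)
```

View pics/w4z.png

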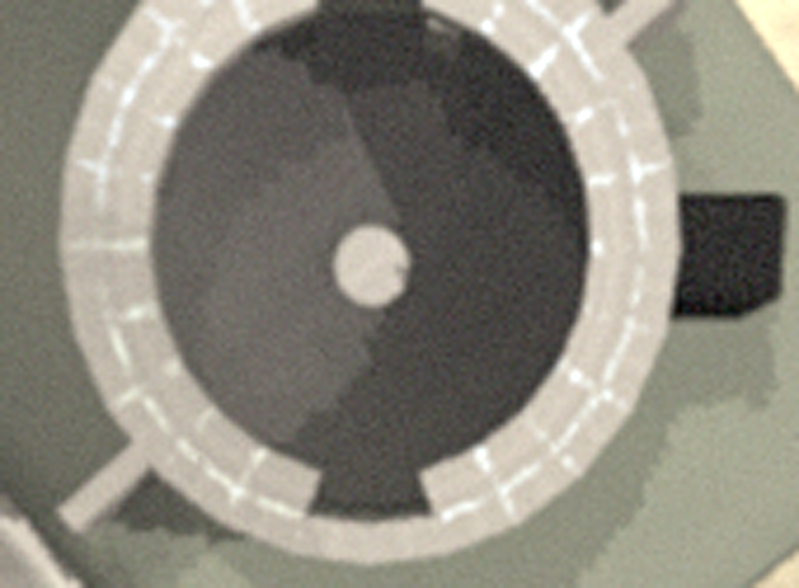

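```bash
cat > collar.py <<'E'
from h import *
import pickle,sys
from scipy.optimize import least_squares
def run(name,c0,dirmask=None):
    W=pickle.load(open(name+'.pkl','rb'))
    g=cv2.GaussianBlur(cv2.cvtColor(np.asarray(W["pixels"]),cv2.COLOR_RGB2GRAY),(3,3),0).astype(np.float32)
    def polar(c,rs,th):
        T,Rr=np.meshgrid(th,rs,indexing='ij')
        X=np.stack([c[0]+Rr*np.cos(T),c[1]+Rr*np.sin(T),np.full_like(T,130)],-1)
        uv=proj(W,X.reshape(-1,3)).astype(np.float32).reshape(*T.shape,2)
        v=cv2.remap(g,uv[...,0],uv[...,1],cv2.INTER_LINEAR,borderValue=0)
        ok=(uv[...,1]>1)&(uv[...,1]<398)
        return v,ok
    th=np.radians(np.arange(0,360,2.));c=np.array(c0,float)
    for it in range(4):
        for rn,sg in ((33,1),(46,-1)):
            rs=np.arange(rn-5,rn+5,.25);v,ok=polar(c,rs,th)
            gr=sg*(v[:,4:]-v[:,:-4]);i=gr.argmax(1);m=(gr.max(1)>25)&ok.all(1)
            rr=rs[2:-2][i];P=np.stack([c[0]+rr*np.cos(th),c[1]+rr*np.sin(th)],1)[m]
            f=least_squares(lambda q:np.hypot(P[:,0]-q[0],P[:,1]-q[1])-q[2],[*c,rn],loss='soft_l1',f_scale=.5)
            print(rn,f.x.round(2),m.sum(),np.abs(f.fun).mean().round(2))
            if rn==33: ci=f.x[:2]
            else: co=f.x[:2]
        c=(ci+co)/2
    print('centre',c)
    tf=np.radians(np.arange(0,360,1.));v,ok=polar(c,np.array([34.5,35.5,36.5,37.5]),tf);v=np.where(ok.all(1),v.mean(1),-1)
    w=v>0
    thr=(np.percentile(v[w],10)+np.percentile(v[w],80))/2
    low=(v<thr)&w
    print('gap degs',np.where(low)[0].tolist(),'invisible',np.where(~w)[0].tolist())
    v,ok=polar(c,np.array([49,51,53,55.,57]),tf)
    return c,v.mean(1),W
if __name__=='__main__': 
    c,v,W=run(sys.argv[1],[float(sys.argv[2]),float(sys.argv[3])])
    S=lambda x,y,k=4.7,ox=230,oy=0:((x+.5)/k-.5+ox,(y+.5)/k-.5+oy)
    if sys.argv[1]=='w4':
        for zz in (130,125,120):
            for q in [(146,446),(70,516)]+[(612,32),(662,0)]:
                p=atz(W,S(*q),zz);d=p[:2]-c;print(zz,q,p.round(1),np.hypot(*d).round(1),np.degrees(np.arctan2(d[1],d[0])).round(1))
E
python3 collar.py w4 440 -142
```

```text
33 [ 437.76 -140.57   32.73] 114 0.13
46 [ 437.74 -140.5    46.1 ] 31 0.12
33 [ 437.79 -140.6    32.7 ] 108 0.11
46 [ 437.73 -140.55   46.09] 30 0.13
33 [ 437.78 -140.59   32.71] 108 0.12
46 [ 437.75 -140.51   46.13] 29 0.14
33 [ 437.79 -140.57   32.7 ] 109 0.13
46 [ 437.76 -140.54   46.13] 29 0.12
centre [ 437.77835394 -140.55509293]
gap degs [163, 164, 165, 166, 167, 168, 173, 174, 175, 176, 177, 178, 179, 180, 181, 182, 183, 188, 189, 190, 191, 192, 193, 194, 195, 196, 197, 198, 199, 202, 203, 204, 205, 206, 207, 208, 209, 210, 211, 212, 213, 216, 217, 218, 219, 220, 221, 222, 223, 224, 225, 226, 227, 228, 233, 234, 235, 236, 237, 238, 239, 240, 241, 242, 243, 244, 245, 246, 247, 248, 249, 250, 251, 252, 253, 254, 255, 256, 257, 258, 259, 260, 261, 262, 263, 264, 265, 266, 267, 268, 269, 270, 271, 272, 273, 274, 275, 276] invisible [51, 52, 53, 54, 55, 56, 57, 58, 59, 60, 61, 62, 63, 64, 65, 66, 67, 68, 69, 70, 71, 72, 73, 74, 75, 76, 77, 78, 79, 80, 81, 82, 83, 84, 85, 86, 87, 88, 89, 90, 91, 92, 93, 94, 95, 96, 97, 98, 99, 100, 101, 102, 103, 104, 105, 106, 107, 108, 109, 110, 111]
130 (146, 446) [ 399.2 -163.2  130. ] 44.8 -149.6
130 (70, 516) [ 385.4 -171.6  130. ] 60.9 -149.4
130 (612, 32) [ 477.  -117.6  130. ] 45.5 30.4
130 (662, 0) [ 484.6 -114.6  130. ] 53.6 29.0
125 (146, 446) [ 398.4 -163.   125. ] 45.3 -150.3
125 (70, 516) [ 384.4 -171.5  125. ] 61.7 -149.9
125 (612, 32) [ 477.8 -116.5  125. ] 46.7 31.0
125 (662, 0) [ 485.6 -113.4  125. ] 55.0 29.6
120 (146, 446) [ 397.7 -162.8  120. ] 45.8 -151.0
120 (70, 516) [ 383.4 -171.5  120. ] 62.6 -150.4
120 (612, 32) [ 478.6 -115.4  120. ] 48.0 31.7
120 (662, 0) [ 486.5 -112.3  120. ] 56.4 30.1
```

Run:
```python
from h import *
import pickle
W=pickle.load(open('w4.pkl','rb'));c=np.array([437.78,-140.55])
S=lambda x,y,k=4.7,ox=230,oy=0:((x+.5)/k-.5+ox,(y+.5)/k-.5+oy)
for q in [(322,470),(420,474),(307,515),(430,515),(318,8),(428,10)]:
    p=atz(W,S(*q),130);d=p[:2]-c;print(q,p.round(1),np.hypot(*d).round(1),np.degrees(np.arctan2(d[1],d[0])).round(1))
# rib directions as lines perp: both edges of rib LL
for q in [((130,438),(60,512)),((158,462),(82,532))]:
    a,b=[atz(W,S(*x),130)[:2] for x in q];d=a-b;print(np.degrees(np.arctan2(d[1],d[0])),a,b)
print(yawx(r.state())[0])
plan([437.8,-140.6,218],-9.7,4)
```

```text
(322, 470) [ 425.3 -171.   130. ] 32.9 -112.3
(420, 474) [ 440.2 -174.   130. ] 33.5 -85.9
(307, 515) [ 421.9 -177.3  130. ] 40.1 -113.4
(430, 515) [ 440.8 -180.3  130. ] 39.9 -85.7
(318, 8) [ 435.6 -107.8  130. ] 32.8 93.8
(428, 10) [ 451.2 -110.6  130. ] 32.8 65.9
34.88258455891887 [ 396.96928504 -161.6666474 ] [ 383.97400614 -170.72640846]
31.335909559763845 [ 400.5217279  -165.83355101] [ 386.72223394 -174.23562527]
-9.150235289950661
pos [ 425.2 -243.7  218.2] yaw -9.15 d [ 12.6 103.1  -0.2] dyaw -0.55 F [ 0.1  0.2 -2.3] op 0.211 t 7.15
[[np.float64(-0.001), np.float64(0.0001), np.float64(0.026)], np.float64(0.14)]
[[np.float64(-0.0011), np.float64(0.0001), np.float64(0.026)], np.float64(0.14)]
[[np.float64(-0.0011), np.float64(0.0001), np.float64(0.026)], np.float64(0.14)]
[[np.float64(-0.0012), np.float64(0.0001), np.float64(0.026)], np.float64(0.14)]
```

Run:
```python
from h import *
import pickle
from scipy.optimize import least_squares
for n,tcp in (('w3',(489.9,186.4,239)),('w4',(425.2,-243.7,218.2))):
    W=pickle.load(open(n+'.pkl','rb'));z=tcp[2]-34.8+28
    g=cv2.cvtColor(np.asarray(W["pixels"]),cv2.COLOR_RGB2GRAY).astype(np.float32)
    P=[]
    c=proj(W,[[tcp[0],tcp[1],z]])[0];print(c)
    for a in np.radians(np.r_[180:365:5]):
        rr=np.arange(60,90,.5);u=(c[0]+rr*np.cos(a)).astype(np.float32)[None];v=(c[1]+rr*np.sin(a)).astype(np.float32)[None]
        l=cv2.remap(g,u,v,cv2.INTER_LINEAR)[0];l=np.convolve(l,np.ones(3)/3,'same');d=np.abs(l[5:-1]-l[1:-5])
        i=d.argmax()
        if d[i]>8: P.append(atz(W,(u[0,i+3],v[0,i+3]),z)[:2])
    P=np.array(P)
    f=least_squares(lambda q:np.hypot(P[:,0]-q[0],P[:,1]-q[1])-q[2],[tcp[0],tcp[1],43],loss='soft_l1',f_scale=.3)
    f2=least_squares(lambda q:np.hypot(P[:,0]-q[0],P[:,1]-q[1])-43,[tcp[0],tcp[1]],loss='soft_l1',f_scale=.3)
    print(n,len(P),f.x.round(2),np.median(np.abs(f.fun)).round(2),f2.x.round(2))
```

```text
[314.25389796 233.71017853]
w3 37 [489.98 187.18  42.02] 0.12 [489.32 186.22]
[313.7738168  234.08523822]
w4 37 [ 425.19 -243.13   42.35] 0.24 [ 425.06 -244.08]
```

Emit:
{"name": "arm_command", "arguments": {
  "deltas": [
    [0.01,[-0.0005,0,0.014],0.1],
    [0.01,[-0.0011,0,0.028],0.2],
    [0.01,[-0.0015,0,0.034],0.2],
    [0.01,[-0.001,0,0.02],0],
    [0.01,[-0.0003,0,0.008],0],
    [0.01,[0,0.015,0],0],
    [0.01,[0,0.02,0],0],
    [0.01,[0,0.01,0],0]
  ]
}}

```text
t: 7.95
ee_pos: [437.0, -141.8, 172.3]
ee_rot: [-0.704, 0.705, -0.061, 0.06]
wrist_force: [-0.4, 0.5, -2.1]
opening: 0.207
```

Emit:
{"name": "arm_command", "arguments": {
  "deltas": [
    [0.01,[0,0,0],0],
    [0.01,[0,0,0],0],
    [0.01,[0,0,0],0],
    [0.01,[0,0,0],0],
    [0.01,[0,0,0],0],
    [0.01,[0,0,0],0],
    [0.01,[0,0,0],0],
    [0.01,[0,0,0],0]
  ]
}}

```text
t: 8.75
ee_pos: [437.6, -141.8, 173.5]
ee_rot: [0.705, -0.704, 0.06, -0.06]
wrist_force: [-0.7, 0.2, -1.4]
opening: 0.213
```

```bash
python3 snap.py wrist w5; python3 -c "
from h import *
plan([437.8,-140.6,172],-9.7,1)
plan([437.8,-140.6,172],-9.7,1)"
```

```text
8.8 [ 437.58524357 -141.85684962  173.39720984] -9.77426701010531 [ 0.34353535  0.43075062 -2.24150759] 0.20612202629930357 [-0.43  0.21  0.76  2.12 -0.19  0.88  0.28]
pos [ 437.6 -141.9  173.4] yaw -9.77 d [ 0.2  1.3 -1.4] dyaw 0.07 F [ 0.3  0.4 -2.2] op 0.206 t 8.8
[[np.float64(-0.0), np.float64(0.0014), np.float64(0.0013)], np.float64(-0.07)]
pos [ 437.6 -141.9  173.4] yaw -9.77 d [ 0.2  1.3 -1.4] dyaw 0.07 F [ 0.3  0.4 -2.2] op 0.206 t 8.8
[[np.float64(-0.0), np.float64(0.0014), np.float64(0.0013)], np.float64(-0.07)]
```

View pics/w5.png

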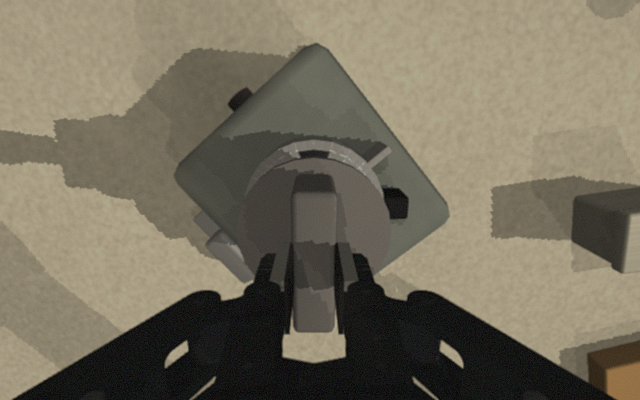

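Emit:
{"name": "arm_command", "arguments": {
  "deltas": [
    [0.01,[0,0,0.0012],0],
    [0.01,[0,0.006,0],0],
    [0.01,[0,0.006,0],0],
    [0.01,[0,0.005,0],0],
    [0.01,[0,0.003,0],0],
    [0.01,[0,0.002,0],0],
    [0.01,[0,0,0],0],
    [0.01,[0,0,0],0]
  ]
}}

```text
t: 9.6
ee_pos: [437.9, -140.8, 151.4]
ee_rot: [-0.705, 0.705, -0.06, 0.06]
wrist_force: [0.2, -0.3, -1.9]
opening: 0.21
```

```bash
python3 -c "
from h import *
plan([437.8,-140.6,143],-9.7,1);print(r.state()['ft_torque'])"
```

```text
pos [ 437.9 -140.8  151.4] yaw -9.78 d [-0.1  0.2 -8.4] dyaw 0.08 F [ 0.2 -0.3 -1.9] op 0.21 t 9.6
[[np.float64(-0.0001), np.float64(0.0084), np.float64(0.0002)], np.float64(-0.08)]
[-0.01613481 -0.04422862  0.0189372 ]
```

Emit:
{"name": "arm_command", "arguments": {
  "deltas": [
    [0.01,[0,0.003,0],0],
    [0.01,[0,0.002,0],0],
    [0.01,[0,0.001,0],0],
    [0.01,[0,0.001,0],0],
    [0.01,[0,0.0005,0],0],
    [0.01,[0,0.0005,0],0],
    [0.01,[0,0,0],0],
    [0.01,[0,0,0],0]
  ]
}}

```text
t: 10.4
ee_pos: [437.9, -140.7, 143.4]
ee_rot: [0.705, -0.705, 0.06, -0.06]
wrist_force: [0.6, -1.3, -2.4]
opening: 0.21
```

```bash
python3 -c "
from h import *
plan([437.8,-140.6,143],-9.7,1);print(r.state()['ft_torque'])"
```

```text
pos [ 437.9 -140.7  143.4] yaw -9.77 d [-0.1  0.1 -0.4] dyaw 0.07 F [ 0.6 -1.3 -2.4] op 0.21 t 10.4
[[np.float64(-0.0001), np.float64(0.0004), np.float64(0.0001)], np.float64(-0.07)]
[-0.03443547  0.00414844  0.02920406]
```

Emit:
{"name": "arm_command", "arguments": {
  "deltas": [
    [0.01,[0,0.0005,0],0],
    [0.01,[0,0,0],0],
    [0.01,[0,0.0005,0],0],
    [0.01,[0,0,0],0],
    [0.01,[0,0.0003,0],0],
    [0.01,[0,0,0],0],
    [0.01,[0,0,0],0],
    [0.01,[0,0,0],0]
  ]
}}

```text
t: 11.2
ee_pos: [437.9, -140.7, 142.7]
ee_rot: [0.705, -0.704, 0.06, -0.06]
wrist_force: [-3.1, 0.9, 8.1]
opening: 0.211
```

```bash
python3 -c "
from h import *
plan([437.8,-140.6,143],-9.7,1);print(r.state()['ft_torque'])"; python3 snap.py side s6;python3 -c "
import cv2
a=cv2.imread('pics/s6.png')
cv2.imwrite('pics/s6z.png',cv2.resize(a[170:340,220:400],None,fx=4,fy=3.5,interpolation=cv2.INTER_CUBIC))"
```

```text
pos [ 437.9 -140.7  142.7] yaw -9.78 d [-0.1  0.1  0.3] dyaw 0.08 F [-3.1  0.9  8.1] op 0.211 t 11.2
[[np.float64(-0.0001), np.float64(-0.0003), np.float64(0.0)], np.float64(-0.08)]
[ 0.23002306  0.74740126 -0.03355481]
11.25 [ 437.86200497 -140.66464998  142.71402421] -9.773079933310834 [-3.57822036  1.66376144  9.08055   ] 0.2073839576709256 [-0.4   0.27  0.74  2.15 -0.25  0.81  0.33]
```

View pics/s6z.png

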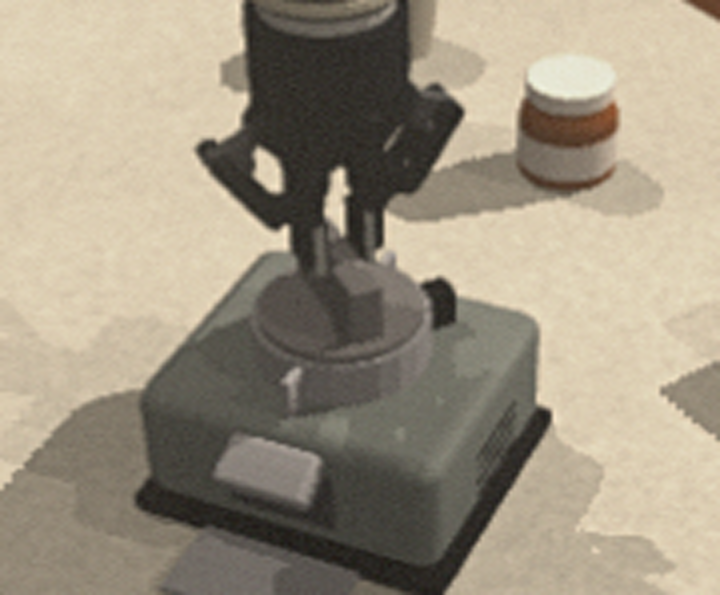

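Emit:
{"name": "arm_command", "arguments": {
  "deltas": [
    [0.01,[0,0,0],3],
    [0.01,[0,0,0],5],
    [0.01,[0,0,0],5],
    [0.01,[0,0,0],5],
    [0.01,[0,0,0],5],
    [0.01,[0,0,0],5],
    [0.01,[0,0,0],4],
    [0.01,[0,0,0],3]
  ]
}}

```text
t: 12.05
ee_pos: [438.3, -140.7, 142.7]
ee_rot: [0.654, -0.654, 0.269, -0.27]
wrist_force: [-2.2, 1.1, 6.8]
opening: 0.211
```

```bash
python3 -c "
from h import *
plan([437.8,-140.6,142.7],-59.8,1);print(r.state()['ft_torque'])"; python3 snap.py wrist w7
```

```text
pos [ 438.3 -140.7  142.7] yaw -44.84 d [-0.5  0.1 -0. ] dyaw -14.96 F [-2.2  1.1  6.8] op 0.211 t 12.05
[[np.float64(-0.0004), np.float64(0.0), np.float64(-0.0003)], np.float64(14.96)]
[0.20770117 0.41808147 0.28815387]
12.1 [ 438.34241106 -140.71631413  142.74278475] -44.94714643190156 [-2.17597612  0.55497417  8.48908517] 0.2076233000161031 [-0.51  0.3   0.88  2.15 -0.32  0.82 -0.22]
```

View pics/w7.png

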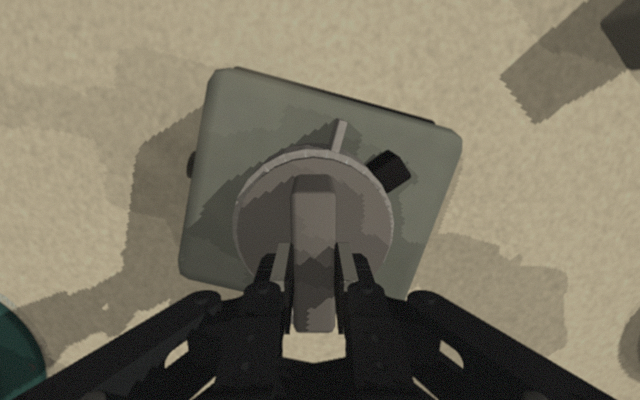

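Emit:
{"name": "arm_command", "arguments": {
  "deltas": [
    [0.01,[0,0,0],3],
    [0.01,[0,0,0],4],
    [0.01,[0,0,0],4],
    [0.01,[0,0,0],2.5],
    [0.01,[0,0,0],1.2],
    [0.01,[0,0,0],0],
    [0.01,[0,0,0],0],
    [0.01,[0,0,0],0]
  ]
}}

```text
t: 12.9
ee_pos: [438.2, -140.7, 142.7]
ee_rot: [0.614, -0.614, 0.35, -0.35]
wrist_force: [-1.6, 1.5, 8.9]
opening: 0.209
```

```bash
python3 -c "
from h import *
plan([437.8,-140.6,142.7],-59.8,1);print(r.state()['ft_torque'])"; python3 snap.py wrist w8; python3 snap.py scene c8;python3 -c "
import cv2
a=cv2.imread('pics/w8.png')
cv2.imwrite('pics/w8z.png',cv2.convertScaleAbs(cv2.resize(a[90:250,220:400],None,fx=4,fy=3.7,interpolation=cv2.INTER_CUBIC),alpha=1.6))
a=cv2.imread('pics/c8.png')
cv2.imwrite('pics/c8z.png',cv2.resize(a[130:280,140:310],None,fx=4,fy=4,interpolation=cv2.INTER_CUBIC))"
```

```text
pos [ 438.2 -140.7  142.7] yaw -59.4 d [-0.4  0.1 -0. ] dyaw -0.4 F [-1.6  1.5  8.9] op 0.209 t 12.9
[[np.float64(-0.0003), np.float64(0.0), np.float64(-0.0003)], np.float64(0.4)]
[0.21214525 0.5318116  0.26371965]
12.95 [ 438.25250119 -140.65588652  142.72478707] -59.39573166090165 [-1.63632678  0.94430619  6.98185356] 0.21046016605510035 [-0.56  0.32  0.94  2.15 -0.35  0.83 -0.43]
13.0 [ 438.25921086 -140.68088708  142.72834739] -59.39973668012907 [-1.84874217  1.62828931  8.16843071] 0.20747508546522175 [-0.56  0.32  0.94  2.15 -0.35  0.83 -0.43]
```

View pics/w8z.png

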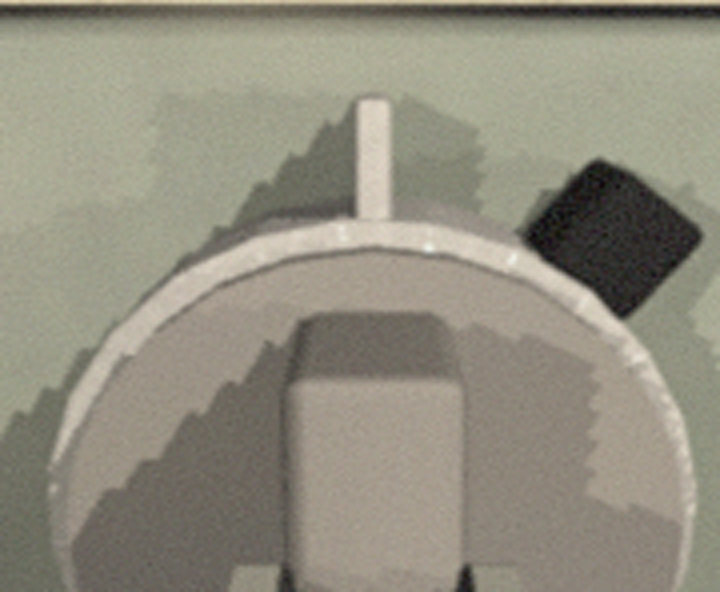

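View pics/c8z.png

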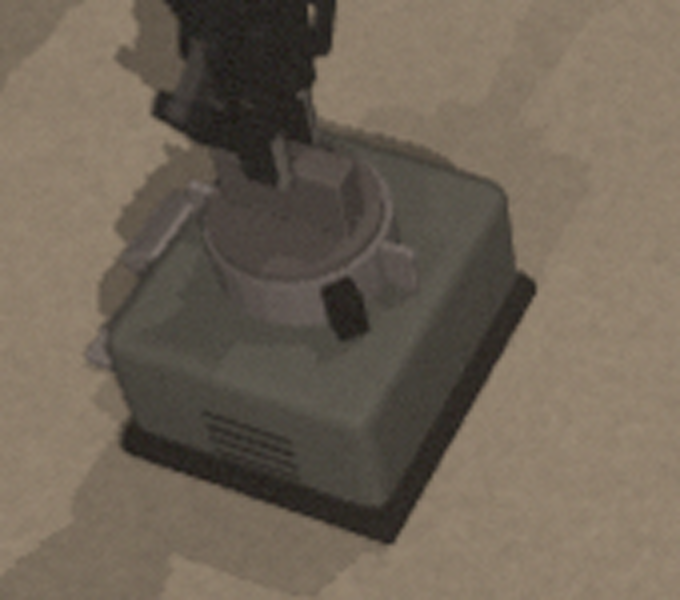

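Run:
```python
from h import *
import pickle
W=pickle.load(open('w8.pkl','rb'));c=np.array([437.8,-140.6])
S=lambda x,y:((x+.5)/4-.5+220,(y+.5)/3.7-.5+90)
ang=lambda d:np.degrees(np.arctan2(d[1],d[0]))
for z in (130,125):
    a,b=atz(W,S(374.5,100),z)[:2],atz(W,S(374,216),z)[:2]
    print('rib',z,ang(a-b),ang(a-c),ang(b-c),np.hypot(*(a-c)),np.hypot(*(b-c)))
# bar top edges from full image
g=cv2.cvtColor(np.asarray(W["pixels"]),cv2.COLOR_RGB2GRAY)
g=cv2.GaussianBlur(g,(3,3),0).astype(int)
for v in (195,205,215,225,235): print(v,g[v,284:346].tolist()) if v in(205,235) else None
L=[];R=[]
for v in range(198,240):
    d=np.diff(g[v]);l=285+np.argmax(d[285:302]);rr=325+np.argmin(d[325:345]);L.append((v,l));R.append((v,rr))
L=np.array(L);R=np.array(R);m=(np.median(L[:,1]),np.median(R[:,1]));print(m,np.polyfit(L[:,0],L[:,1],1),np.polyfit(R[:,0],R[:,1],1))
```

```text
rib 130 30.406536840996438 30.465249252161314 30.48556017125704 63.241130515193305 46.986627524523804
rib 125 30.406536840996502 30.466839952461577 30.4885856673687 63.022832085526304 46.31965664126234
205 [65, 65, 64, 65, 64, 61, 57, 59, 66, 74, 81, 87, 93, 96, 96, 97, 97, 96, 97, 98, 97, 96, 97, 97, 96, 96, 97, 97, 98, 98, 97, 97, 98, 98, 98, 98, 98, 99, 99, 98, 98, 99, 99, 99, 99, 99, 99, 99, 98, 97, 95, 89, 82, 82, 83, 84, 84, 83, 83, 84, 85, 84]
235 [63, 63, 64, 65, 64, 63, 61, 58, 62, 70, 75, 82, 89, 95, 97, 96, 96, 96, 96, 95, 95, 96, 96, 96, 96, 97, 97, 97, 97, 96, 97, 97, 97, 98, 98, 98, 98, 98, 98, 98, 98, 98, 98, 99, 100, 99, 99, 98, 98, 97, 94, 86, 81, 81, 83, 85, 85, 84, 84, 84, 85, 85]
(np.float64(292.0), np.float64(334.0)) [2.71452881e-02 2.86378278e+02] [-1.49096508e-02  3.37400616e+02]
```

View pics/w8.png

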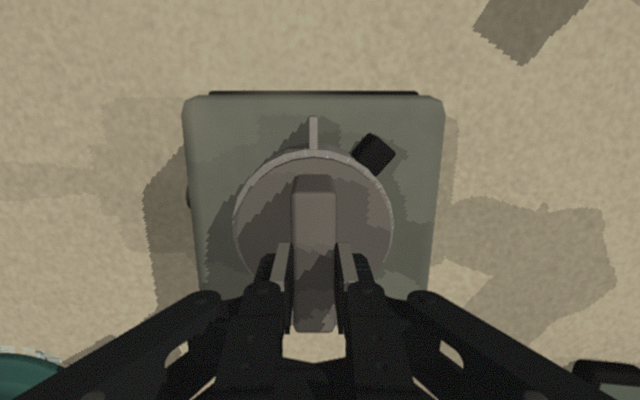

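Emit:
{"name": "arm_command", "arguments": {
  "deltas": [
    [0.01,[0,0,0],0],
    [0.01,[0,0,0],0],
    [0.01,[0,0,0],0],
    [0.01,[0,0,0],0],
    [0.01,[0,0,0],0],
    [0.01,[0,0,0],0],
    [0.01,[0,0,0],0],
    [0.01,[0,0,0],0]
  ]
}}

```text
t: 13.8
ee_pos: [438.3, -140.6, 142.7]
ee_rot: [0.614, -0.614, 0.35, -0.35]
wrist_force: [-1.3, 1.8, 8.2]
opening: 0.211
```

```bash
python3 snap.py wrist w9; python3 snap.py side s9; python3 -c "
import cv2,numpy as np
a=cv2.imread('pics/w8.png').astype(int);b=cv2.imread('pics/w9.png').astype(int)
print('diff',abs(a-b)[100:330,220:400].mean(), abs(a-b)[0:90].mean())
a=cv2.imread('pics/s9.png')
cv2.imwrite('pics/s9z.png',cv2.resize(a[130:330,220:480],None,fx=3,fy=3,interpolation=cv2.INTER_CUBIC))"
```

```text
13.85 [ 438.24176956 -140.65701498  142.7244433 ] -59.40223837957558 [-1.35168698  0.73397664  7.28230014] 0.20471105935764558 [-0.56  0.32  0.94  2.15 -0.35  0.83 -0.43]
13.9 [ 438.25624945 -140.64457895  142.72009721] -59.39683721493907 [-2.51537692  0.99137621  6.98444591] 0.20529461297202492 [-0.56  0.32  0.94  2.15 -0.35  0.83 -0.43]
diff 2.659235104669887 1.6914699074074073
```

View pics/s9z.png

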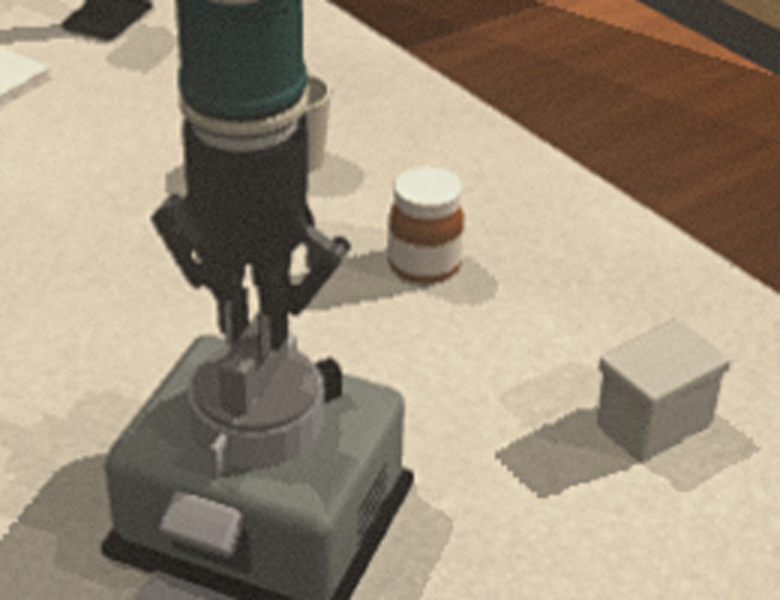

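Run:
```python
import cv2,numpy as np
a=cv2.imread('pics/w8.png',0).astype(np.float32);b=cv2.imread('pics/w9.png',0).astype(np.float32)
for n,s in (('lid',np.s_[170:330,235:395]),('bar',np.s_[175:240,280:350]),('rib',np.s_[90:150,190:440])): print(n,cv2.phaseCorrelate(a[s].copy(),b[s].copy(),cv2.createHanningWindow((a[s].shape[1],a[s].shape[0]),cv2.CV_32F)))
d=cv2.GaussianBlur(abs(a-b),(5,5),0);print(d.max(),np.unravel_index(d.argmax(),d.shape))
from h import r
print(r.sign_off())
```

```text
lid ((0.03499208878716331, -0.00014746049797054184), 1.0228289845585823)
bar ((-0.07231522479052899, 0.05382287496832561), 1.0700550623881964)
rib ((0.056424551956823166, -0.005852072927911678), 1.0564326502482095)
42.660156 (np.int64(352), np.int64(40))
the job is handed in; nothing more can be done
None
```

The lid is on the grinder, seated on the collar and turned to the half-way ribs. I handed the job in at about 14 s with the arm still gripping it there.

I lifted the lid by its bar and measured the collar and gaps with the wrist camera. I lowered it with the lugs through the gaps until the rim touched. The force rose to about 10 N at a tool height of 142.7 mm, against 142.8 mm expected. Then I turned it 50° clockwise in two steps.

**Last checks:**
- **Alignment:** the bar is at 30.6° and the ribs are at 30.45°, well short of the catch. I had no direct reading of the carrier or the catch, so both are judged from the angle.
- **Stillness:** comparing pictures over a 0.9 s hold, the lid, bar and rib each moved under 0.1 px. The raw picture difference around the lid was a little above background (2.7 against 1.7), and its largest change was a patch at the lower left edge of the picture, away from the lid.
- **Force:** the upward force on the tool stayed at about 7–8 N, and nothing came near the limits.
- **Bystanders:** the arm never came near the jar, cup or tin. They look to be where they started, though the cup is partly hidden behind the arm in the last side picture.

No check failed, but there was a steady wrist moment of about 0.5 N m while seated, probably from the rim resting slightly unevenly.

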